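Seat two steel pole discs in the gluing jig

TASK

Two loose steel discs lie on top of the grey gluing jig, which has a large and a small round recess. With the fingertips only, push each disc across the jig until it drops over the edge into the recess of its own size and lies flat in it, flush with the top. Slide the discs, never pick them up or push them off the jig, and leave the capacitor that stands on the jig, the capacitor beside it and the solder spool where they are.

Things in the scene. Friction and masses are not known exactly. Their poses are not given: they have to be found in the camera images.
- jig: Gluing jig fixed on the table: flat plate 195 mm (its x) by 340 mm (its y), 22 mm high, aluminium below and grey plastic on top, no raised rim. Origin at the centre of its underside; its z is up, its x points to the side with the two recesses (away from the robot, within 0.3 rad), y to the left along the long side. The discs start on the half nearer the robot, one left and one right, either way round.
- large_recess (a point): Centre of the mouth of the large recess, level with the jig's top: round, 60 mm across, 8 mm deep, flat floor with a brown cork pad, in the jig's left far part (jig x +48, y +85 mm). It takes the large disc.
- small_recess (a point): Centre of the mouth of the small recess, level with the jig's top: round, 44 mm across, 8 mm deep, flat floor with a brown cork pad, in the jig's right far part (jig x +48, y -85 mm). It takes the small disc.
- large_disc_center (a point): Centre (half-way up) of the large loose steel disc, 56 mm diameter, 8 mm thick, about 0.15 kg, lying flat on the jig's top; z along its axis. It tips into the recess by itself only when its centre is about 10 mm from the recess's centre; push on slowly until it has dropped. Seated, its upper face is level with the jig's top and its centre lies 4 mm below it.
- small_disc_center (a point): Centre (half-way up) of the small loose steel disc, 40 mm diameter, 8 mm thick, about 0.08 kg, lying flat on the jig's top; z along its axis. It behaves as the large one. It would also fall into the large recess, where it does not belong.
- capacitor_mid (a point): Centre of a black upright can capacitor, 31 mm diameter, 48 mm high, standing loose on the jig between the two recesses (about jig x +65, y 0 mm). A bystander.
- can_capacitor_mid (a point): Centre of a second capacitor of the same kind, standing loose on the table to the left of the jig. A bystander.
- spool: Solder spool with red flanges, 61x130x44 mm with its wire end, loose on the table to the right of the jig; origin at the centre of its underside. A bystander.
Mind the look-alikes: they are no part of the job. Leave any red look-alike of the part that bears large_disc_center alone. Leave any purple look-alike of the part that bears small_disc_center alone.

How it is judged:
At the end, for the whole second after the job is handed in: Each disc lies in the recess of its own size: centre within 5 mm of the recess's centre, its upper face no more than 1.5 mm above the jig's top, tilted less than 0.06 rad (horizontal distance between large_disc_center and large_recess below 0.005 m and horizontal distance between small_disc_center and small_recess below 0.005 m and z of each of large_disc_center, small_disc_center in the frame of jig below 0.0195 m and angle between each of large_disc_center, small_disc_center's own z axis and vertical below 0.06 rad); the robot touches nothing.
It fails at once if a disc is lifted off the jig's top (more than 6 mm) (z of any of large_disc_center, small_disc_center in the frame of jig above 0.032 m).
It fails at once if a disc is pushed off the jig (z of any of large_disc_center, small_disc_center in the frame of jig below 0.01 m).
It fails at once if a capacitor or the solder spool is displaced by more than 20 mm or a capacitor is knocked over (distance of any of capacitor_mid, can_capacitor_mid, spool from where it was at the start of the episode above 0.02 m or angle between any of capacitor_mid, can_capacitor_mid's own z axis and vertical above 0.5 rad).
It also fails if it takes over 64 s, if anything falls off the work surface, if the arm or the gripper's body presses on something with over 40 N, if the wrist force passes 120 N, or if a joint passes its speed limit or range.

ROBOT

A 6-joint arm with a two-finger parallel gripper is mounted at the origin on a cart in front of the work surface, level with it; the furniture and walls round the work are solid. World frame = base frame: x ahead of the robot, y to its left, z up, the work surface at z = 0. Lengths are in m, angles in rad, forces in N, time in s.
With the tool pointing down it reaches from about 0.4 to 0.825 m from the base axis. Payload 7 kg.
Tool frame: the origin (TCP) lies at the very end of the fingers, on their centre line; the grasp point (between the pads) lies 19 mm behind it; z points along the fingers, y is the line along which they close (so a half turn about z gives the same grasp; the last joint's range is limited). The gripper opens to 88 mm and grips with 3 to 60 N. Pads are 19 mm wide; open, the fingers measure 130 mm over their backs; the gripper's body (78 mm by 193 mm) begins 47 mm behind the grasp point.
Start: joints at [-0.952, 0.359, 0.012, 0, -1.224, -0.288], TCP at [0.219, -0.638, 0.227] pointing down, gripper open.
Joint ranges: [-3.07, 3.07], [-1.43, 2.12], [-1.02, 1.25], [-3.03, 1.67], [-3.05, -0], [-3.03, 3.03]. Speed limits (rad/s): [2.39, 2.39, 3.01, 3.14, 3.14, 3.14].

INTERFACE

Orientations are given as [roll, pitch, yaw] about the fixed x, y, z axes, in that order (R = Rz(yaw) Ry(pitch) Rx(roll)).
In Python, from bench import robot gives the robot as it stands. Calls block until the motion is done:
- robot.reach(position, orientation): joint-space move of the TCP to a pose.
- robot.move_linear(position, feed=0.15, attitude=None): straight line of the TCP; attitude=None keeps the orientation; feed is the mean speed in m/s.
- robot.goto_joints(angles): joint-space move.
- robot.grip(opening, f_grip=None): finger opening in m; f_grip is the grip in N (None keeps the last); returns when the fingers have stopped.
- robot.sleep(seconds).
- robot.inverse_kinematics(position, orientation): joint angles nearest the present ones, or None.
- robot.sense(): the state.
- robot.camera(name): name is "scene" or "side" or "wrist"; returns a dict with "img" (420x560x3 uint8, red, green, blue), "vertical_fov" (degrees; the focal length in pixels is half the picture's height over the tangent of half this angle, whatever the lens; pixels are square), "cx", "cy" (the principal point, pixels), "extrinsics" (4x4, takes a point from camera to world coordinates). Camera axes: x right, y up, looking along -z (the intrinsics and any distortion apply to the point x, -y, -z); pixel columns grow to the right and rows downward; lengths in m; the calibration is good to about 2 mm. A picture is of the moment at which its call begins. There is no depth.
A pose or a line that the arm cannot do raises robot.MotionError and nothing moves.
- robot.hand_in(): hands the job in; it is judged then, once.
The state is a dict: "t": time; "joint_positions": joint angles; "joint_vel": joint speeds; "tau": joint torques, N m; "position": TCP position; "tool_rot": TCP orientation; "ft_force": force on the tool from outside, world axes, zero at the start; "torque": the same for the moment, N m; "width": finger opening in m; "grasp_force": force on a finger pad.
Only numpy, scipy, OpenCV 4.12 (cv2) and the standard library are available. Lean on these libraries where they do the work, as an engineer would, in place of code of your own. Each camera call takes 0.05 s, during which the arm holds its last target. There are 200 camera calls.

## Working session

There is one attempt and no reset: what is moved stays moved. The work goes in short steps, each a Python script; the robot and the scene stay as the last script left them, time stands still between calls to the robot, and variables do not carry over. Pictures are saved under pics/ and viewed, at most 10 in all, crops included, and the job is handed in when it is done.

```bash
ls; mkdir -p pics
python3 - <<'E'
from bench import robot
import cv2,numpy as np
for n in ("scene","side"):
    c=robot.camera(n); cv2.imwrite(f"pics/{n}0.png",cv2.resize(c["img"][:,:,::-1],(800,600),interpolation=cv2.INTER_CUBIC))
    print(n,{k:(np.round(v,4).tolist() if hasattr(v,'shape') else v) for k,v in c.items() if k!="img"})
s=robot.sense();print(s["t"],s["position"],s["tool_rot"],s["width"])
E
```

```text
pics
scene {'vertical_fov': 53.878211643350255, 'cx': 275.16987858419003, 'cy': 217.8459291186336, 'extrinsics': [[-0.6362, 0.4712, -0.611, -0.1782], [-0.7714, -0.3709, 0.5171, 0.595], [0.017, 0.8003, 0.5994, 0.7884], [0.0, 0.0, 0.0, 1.0]]}
side {'vertical_fov': 48.00373365774011, 'cx': 276.63446839503297, 'cy': 214.29921571205026, 'extrinsics': [[0.9961, 0.0127, -0.0873, 0.4413], [-0.0863, 0.3426, -0.9355, -0.9948], [0.018, 0.9394, 0.3424, 0.4278], [0.0, 0.0, 0.0, 1.0]]}
0.1 [ 0.21906583 -0.63802343  0.22575577] [ 3.14018909e+00 -1.50844848e-04 -2.81088647e+00] 0.08777226557884894
```

View pics/scene0.png

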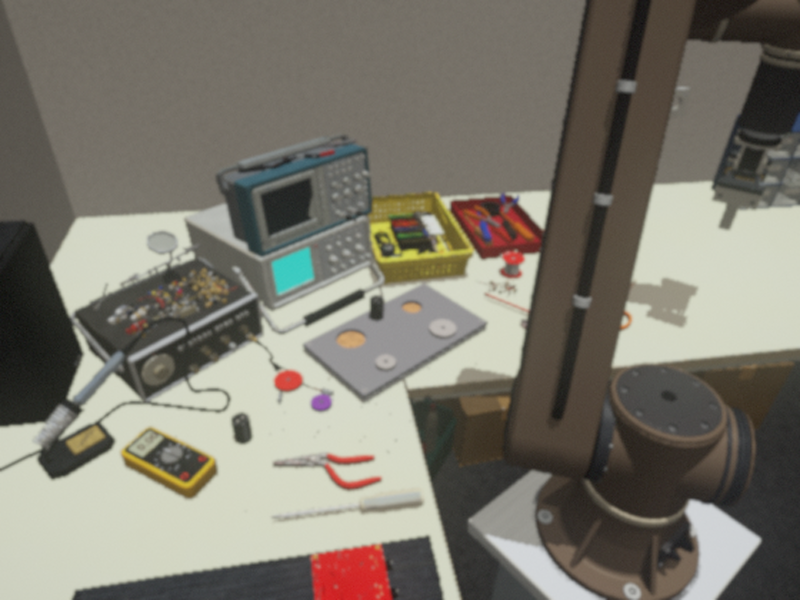

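View pics/side0.png

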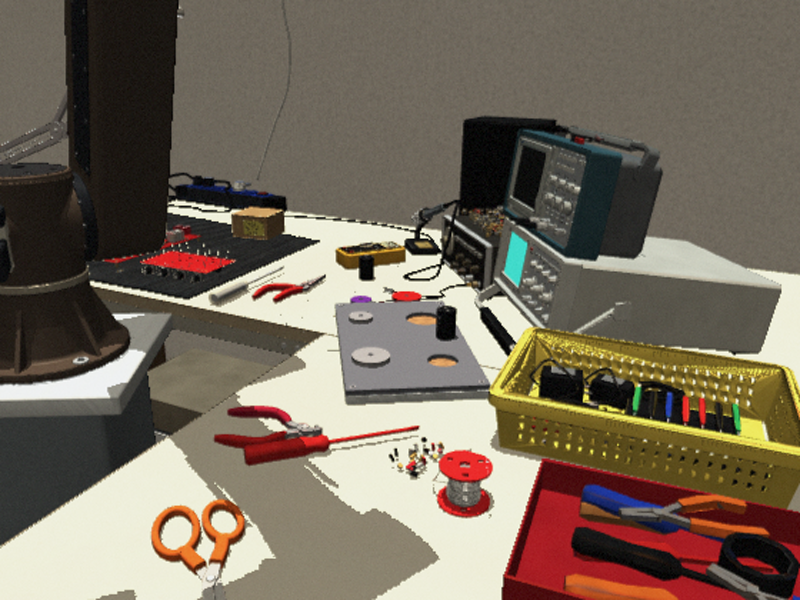

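The scene view (800x600) shows the large disc at (442,327), the small disc at (386,361), the large recess at (351,340), the small recess at (412,308), and the standing capacitor at (376,307). The look-alikes, which I'll leave alone, are red at (288,381) and purple at (321,402), both on the table. In the side view the large disc is at (371,357), the small disc at (360,317), the large recess at (422,319), the small recess at (443,361), with purple (360,299) and red (406,296).

```bash
cat > h.py <<'E'
from bench import robot
import cv2,numpy as np
def ray(c,uv,z):
    "pixel(s) in the 560x420 picture -> world point on plane z"
    h=c["img"].shape[0]; f=h/2/np.tan(np.radians(c["vertical_fov"])/2)
    uv=np.atleast_2d(np.asarray(uv,float)); E=np.array(c["extrinsics"])
    d=np.c_[(uv[:,0]-c["cx"])/f,-(uv[:,1]-c["cy"])/f,-np.ones(len(uv))]@E[:3,:3].T
    o=E[:3,3]; return (o+d*((z-o[2])/d[:,2])[:,None])[:,:2]
E
python3 - <<'E'
from h import *
P={"scene":dict(L=(442,327),S=(386,361),LR=(351,340),SR=(412,308)),"side":dict(L=(371,355),S=(360,316),LR=(422,319),SR=(443,361))}
for n in P:
    c=robot.camera(n)
    for k,p in P[n].items(): print(n,k,ray(c,np.array(p)*.7,.030 if len(k)==1 else .02).round(3))
w=robot.camera("wrist"); s=robot.sense()
print(np.round(w["extrinsics"],3).tolist(),w["vertical_fov"],w["cx"],w["cy"])
for yaw in (0,np.pi,np.pi/2,-np.pi/2): print(yaw,robot.inverse_kinematics([.5,0,.3],[np.pi,0,yaw]))
E
```

```text
scene L [[ 0.49  -0.104]]
scene S [[0.48  0.053]]
scene LR [[0.583 0.062]]
scene SR [[ 0.588 -0.108]]
side L [[ 0.49  -0.111]]
side S [[0.48  0.047]]
side LR [[0.585 0.055]]
side SR [[ 0.595 -0.114]]
[[-0.326, -0.904, -0.278, 0.143], [0.945, -0.311, -0.095, -0.664], [-0.0, -0.294, 0.956, 0.383], [0.0, 0.0, 0.0, 1.0]] 67.19877361263389 277.4971655558117 209.32571980115003
0 [ 3.93691371e-01  2.41717569e-02 -2.42532021e-01  4.44089210e-16
 -1.30409255e+00  1.17710496e+00]
3.141592653589793 [ 3.93691371e-01  2.41717569e-02 -2.42532021e-01 -4.44089210e-16
 -1.30409255e+00 -1.96448770e+00]
1.5707963267948966 [ 0.39369137  0.02417176 -0.24253202  0.         -1.30409255  2.74790128]
-1.5707963267948966 [ 0.39369137  0.02417176 -0.24253202  0.         -1.30409255 -0.39369137]
```

Run:
```python
from h import *
robot.move_linear([.24,-.6,.3],feed=.3)
robot.reach([.50,-.03,.33],[np.pi,0,np.pi])
c=robot.camera("wrist"); np.save("pics/w1.npy",c,allow_pickle=True)
cv2.imwrite("pics/w1.png",cv2.resize(c["img"][:,:,::-1],(800,600),interpolation=cv2.INTER_CUBIC))
print(robot.sense()["t"])
c=robot.camera("scene")
for z,p in ((0,(270,305)),(0,(380,290)),(.03,(270,330)),(.03,(370,293))): print(p,ray(c,np.array(p)*.7,z))
```

```text
2.975
(270, 305) [[0.81437903 0.11742151]]
(380, 290) [[ 0.70812057 -0.11369037]]
(270, 330) [[0.70103226 0.17932912]]
(370, 293) [[ 0.67898379 -0.0618533 ]]
```

View pics/w1.png

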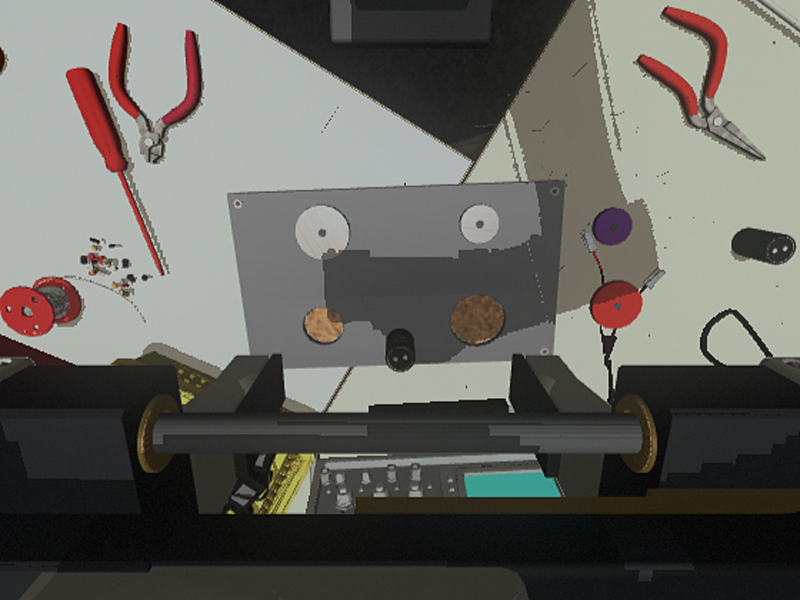

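The wrist view (800x600) shows the large disc at (322,231), the small disc at (480,223), the large recess at (478,320), the small recess at (324,325) and the capacitor at (399,350). The look-alikes are purple (612,227) and red (616,304), both off the jig, so the choice is clear.

Run:
```python
from h import *
c=np.load("pics/w1.npy",allow_pickle=True).item()
w=lambda p,z: ray(c,np.array(p)*.7,z)[0]
P=dict(L=w((322,231),.03),S=w((480,223),.03),LR=w((478,320),.021),SR=w((324,325),.021))
co=[w(p,.022) for p in ((228,193),(565,181),(556,362),(249,370))]
for k,v in P.items(): print(k,v.round(4))
print("corners",np.round(co,4).tolist(),[round(float(np.linalg.norm(co[i]-co[(i+1)%4])),4) for i in range(4)])
print("rec dist",np.linalg.norm(P["LR"]-P["SR"]))
print("sizes L",np.linalg.norm(w((295,232),.03)-w((350,232),.03)),"S",np.linalg.norm(w((460,223),.03)-w((500,223),.03)))
y=(P["LR"]-P["SR"]);y/=np.linalg.norm(y);x=np.array([y[1],-y[0]]);mid=(P["LR"]+P["SR"])/2
cc=np.mean(co,0);print("yaw",np.arctan2(-y[0],y[1]),"centre from rec",mid-.048*x,"corners",cc)
J=cc; print("rec from corners", J+.048*x+.085*y, J+.048*x-.085*y)
cv2.imwrite("pics/w1c.png",cv2.resize(c["img"][120:265,155:400,::-1],(784,464),interpolation=cv2.INTER_CUBIC))
```

```text
L [ 0.4886 -0.1068]
S [0.4804 0.0527]
LR [0.5873 0.058 ]
SR [ 0.5933 -0.1111]
corners [[0.4516, -0.201], [0.4397, 0.1367], [0.6371, 0.1483], [0.6474, -0.1986]] [0.3378, 0.1977, 0.347, 0.1959]
rec dist 0.16921431159467748
sizes L 0.0557772901173371 S 0.04027770867959251
yaw 0.035616277810601366 centre from rec [ 0.54236633 -0.02827049] corners [ 0.54394655 -0.02864314]
rec from corners [0.58888936 0.05801217] [ 0.59494285 -0.11188002]
```

View pics/w1c.png

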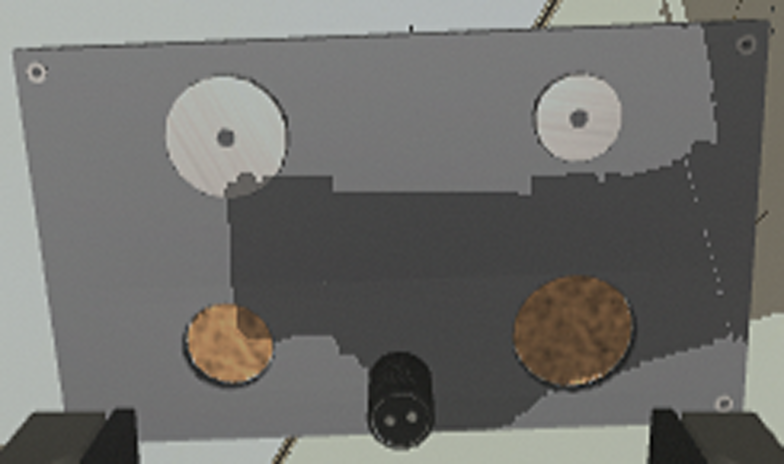

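```bash
cat >> h.py <<'E'
U=np.array
L,S,LR,SR=U([.4886,-.1068]),U([.4804,.0527]),None,None
c0=np.load("pics/w1.npy",allow_pickle=True).item()
crop=lambda p,z: ray(c0,U([155,120])+U(p)/3.2,z)[0]
L,S,LR,SR,CAP=crop((226,137),.03),crop((579,117),.03),crop((574,333),.022),crop((229,346),.022),crop((401,420),.07)
E
python3 - <<'E'
from h import *
print(L,S,LR,SR,CAP)
for d,r in ((L,LR),(S,SR)):
    u=(r-d)/np.linalg.norm(r-d); a=CAP-d; print("clear",abs(u[0]*a[1]-u[1]*a[0])-.0155, np.arctan2(u[1],u[0]))
a,b=robot.camera("scene"),robot.camera("side")
for p,q in (((305,322),(482,310)),((363,293),(513,351)),((382,275),(585,322))):
    best=min(((np.linalg.norm(ray(a,U(p)*.7,z)-ray(b,U(q)*.7,z)),z) for z in np.arange(0,.2,.005)))
    print(best,ray(a,U(p)*.7,best[1]),ray(b,U(q)*.7,best[1]))
E
```

```text
[ 0.49016516 -0.10659648] [0.48104468 0.05268643] [0.587068   0.05745632] [ 0.59402205 -0.11136402] [ 0.61147171 -0.02725828]
clear 0.048596359775704825 1.0372573700762782
clear 0.04657492410298953 -0.9677118374760362
(np.float64(0.008722662135704714), np.float64(0.015)) [[0.6963661  0.09928852]] [[0.69888971 0.10763814]]
(np.float64(0.00534446755772851), np.float64(0.01)) [[ 0.71148346 -0.06657193]] [[ 0.71230973 -0.06129172]]
(np.float64(0.1348835203540114), np.float64(0.065)) [[ 0.67805466 -0.09515197]] [[ 0.81239393 -0.08304724]]
```

```bash
cat >> h.py <<'E'
Z=.0255; GAP=.024
def off(R): return .0095+np.sqrt(R*R-(GAP/2)**2)
def push(d,r,R,short,name,feed=.05):
    u=(r-d)/np.linalg.norm(r-d); o=off(R); rpy=[np.pi,0,np.arctan2(u[1],u[0])]
    robot.grip(GAP)
    a=d-u*(o+.008)
    robot.reach([*a,.13],rpy); robot.move_linear([*a,Z],feed=.1)
    robot.move_linear([*(r-u*(o+short)),Z],feed=feed)
    look(name)
def look(name):
    c=robot.camera("wrist"); np.save(f"pics/{name}.npy",c,allow_pickle=True)
    cv2.imwrite(f"pics/{name}.png",cv2.resize(c["img"][:,:,::-1],(800,600),interpolation=cv2.INTER_CUBIC))
    s=robot.sense(); print(s["t"],s["position"],s["ft_force"],s["width"])
E
python3 - <<'E'
from h import *
push(S,SR,.020,.016,"s1")
E
```

```text
11.1667 [ 0.57045728 -0.07714494  0.02550442] [-0.85447977 -0.19551563 -0.10441   ] 0.02399300918267966
```

View pics/s1.png

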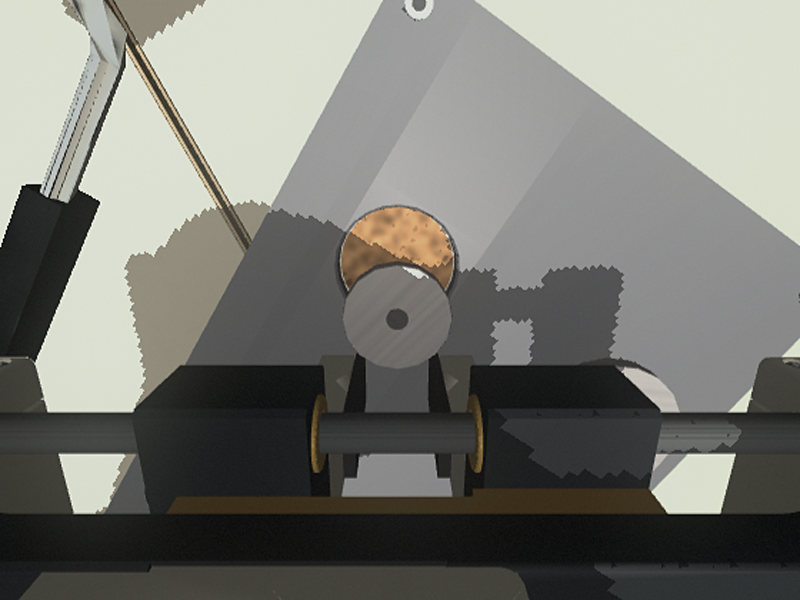

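The small disc is at (397,318), cradled between the fingertips. The recess mouth spans x 338–457 with its top at 206, so its centre is near (398,263): laterally aligned, about 19 mm ahead.

Run:
```python
from h import *
c=np.load("pics/s1.npy",allow_pickle=True).item()
w=lambda p,z: ray(c,U(p)*.7,z)[0]
d=w((397,318),.03); u=(SR-S)/np.linalg.norm(SR-S)
r=w((398,206),.022)-u*.022
p=U(robot.sense()["position"])
print("disc",d,"rec",r,SR,"dist",np.linalg.norm(r-d),"off",np.dot(d-p[:2],u),off(.02))
k=float(np.dot(r-d,u))
v=(r-d)/np.linalg.norm(r-d)
for rem in (8,5,3,1):
    robot.move_linear([*(p[:2]+u*(k-rem/1000)),Z],feed=.012)
    s=robot.sense(); print(rem,s["ft_force"],s["t"])
look("s2")
```

```text
disc [ 0.5845258  -0.09888686] rec [ 0.59380821 -0.11291322] [ 0.59402205 -0.11136402] dist 0.016819690297941278 off 0.02588588828365462 0.025500000000000002
8 [-0.39659406 -0.69616234  0.14029623] 12.05
5 [-0.11221939  0.19572715  0.85104354] 12.45
3 [0.402864   0.2118146  0.20652784] 12.7667
1 [ 0.11430624  0.1675951  -1.27866968] 13.0833
13.1333 [ 0.57947193 -0.09022344  0.0254989 ] [-0.35766329 -0.71034846  0.3414756 ] 0.02404225631971674
```

View pics/s2.png

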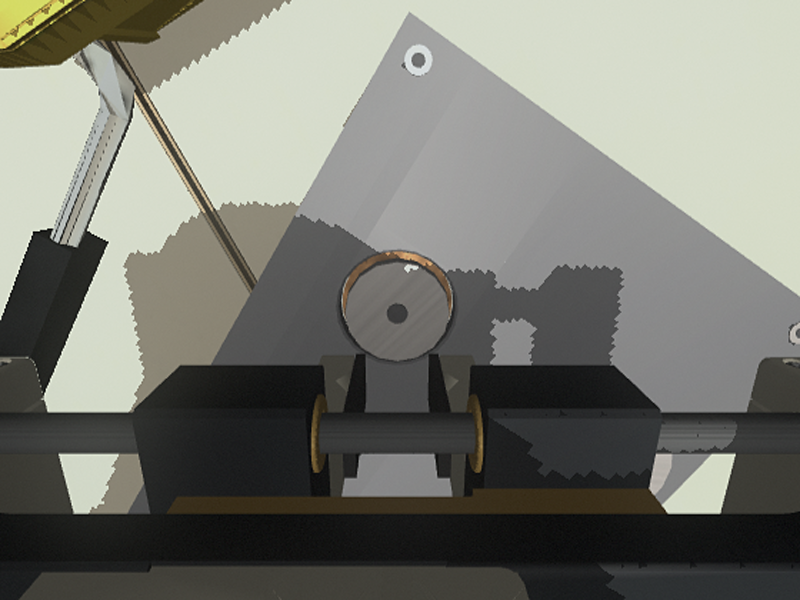

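The small disc is in or tipping into the recess: disc centre (397,312), recess centre about (398,306). I'll nudge it 3 mm further, then do the large disc and check both from above.

Run:
```python
from h import *
u=(SR-S)/np.linalg.norm(SR-S); p=U(robot.sense()["position"])[:2]
for k in (.002,.004):
    robot.move_linear([*(p+u*k),Z],feed=.01); print(robot.sense()["ft_force"])
robot.move_linear([*(p-u*.015),Z],feed=.1); robot.move_linear([*(p-u*.015),.13],feed=.15)
push(L,LR,.028,.016,"l1")
```

```text
[ 0.21018448 -0.29359475 -0.38083895]
[ 0.23400164 -0.26977702  0.24899329]
22.1167 [0.56122764 0.01365627 0.02553148] [-0.51685873 -0.40820399  0.53842222] 0.024108644035886324
```

View pics/l1.png

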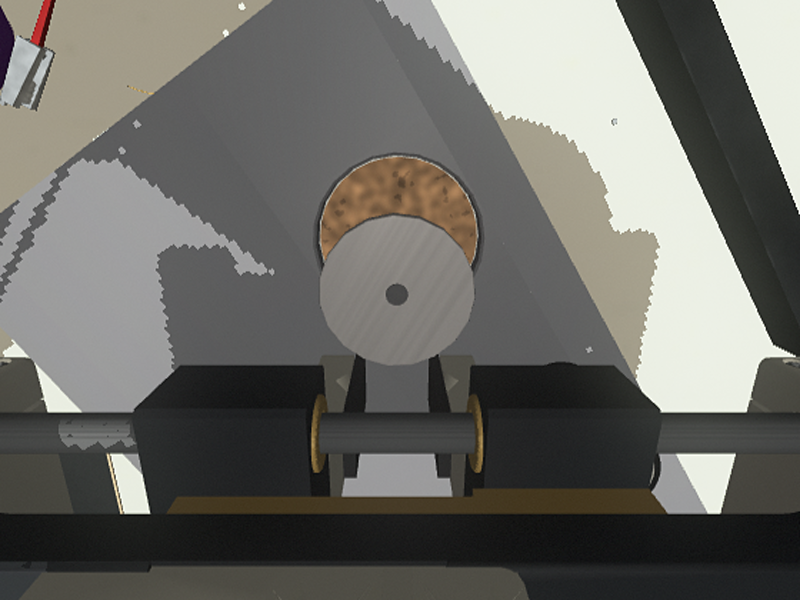

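The large disc is at (397,294). The recess mouth spans x 318–480 with its top at 154, so it's laterally aligned within 1 mm. Now the slow final push, then an overview.

Run:
```python
from h import *
c=np.load("pics/l1.npy",allow_pickle=True).item()
w=lambda p,z: ray(c,U(p)*.7,z)[0]
d=w((397,294),.03); u=(LR-L)/np.linalg.norm(LR-L)
r=w((399,154),.022)-u*.030
p=U(robot.sense()["position"])
k=float(np.dot(r-d,u)); print("disc",d,"rec",r,LR,"k",k)
assert .012<k<.021
for rem in (8,5,2,0,-2):
    robot.move_linear([*(p[:2]+u*(k-rem/1000)),Z],feed=.012)
    s=robot.sense(); print(rem,s["ft_force"],s["t"])
robot.sleep(.3); q=p[:2]+u*(k-.02)
robot.move_linear([*q,Z],feed=.1); robot.move_linear([*q,.13],feed=.15)
robot.reach([.50,-.03,.30],[np.pi,0,np.pi])
look("end"); c=robot.camera("wrist"); np.save("pics/e.npy",c,allow_pickle=True)
cv2.imwrite("pics/endc.png",cv2.resize(c["img"][120:265,155:400,::-1],(784,464),interpolation=cv2.INTER_CUBIC))
```

```text
disc [0.57875131 0.04294593] rec [0.58804507 0.05744974] [0.587068   0.05745632] k 0.017214625424765366
8 [ 1.03388988 -0.07525353 -0.4560533 ] 23.0333
5 [-0.37578542  0.6817167   0.44937865] 23.4333
2 [-0.67639731 -0.67873437 -0.06874032] 23.8333
0 [ 0.0680086  -0.37574899 -0.33689647] 24.15
-2 [-0.01578541 -0.62595609 -0.16092024] 24.4667
29.4833 [ 0.49998048 -0.0300054   0.29988589] [-0.04181509 -0.54624493  0.37454854] 0.02405090626550555
```

View pics/endc.png

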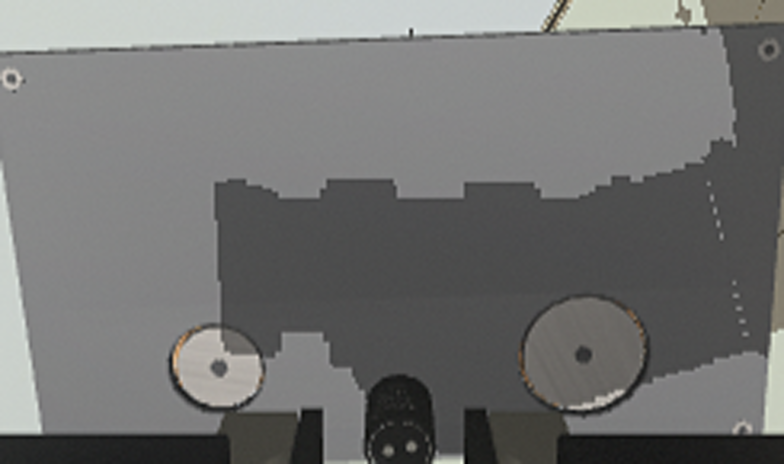

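Both discs sit inside their recess mouths, with a thin rim showing all round: small at (219,368), large at (584,354). I'll check flatness once from the side camera.

Run:
```python
from h import *
c=robot.camera("side")
cv2.imwrite("pics/sidec.png",cv2.resize(c["img"][205:285,225:350,::-1],(800,512),interpolation=cv2.INTER_CUBIC))
```

```text
(no output)
```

View pics/sidec.png

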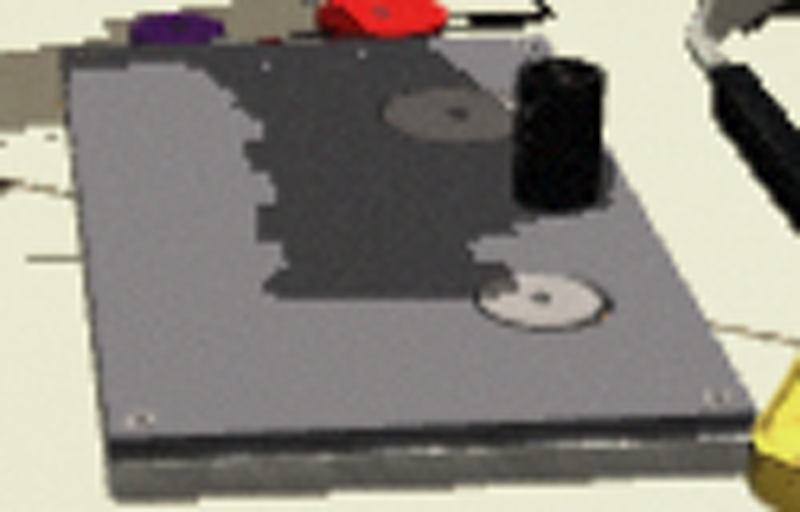

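Both discs are flush: small at (542,300), large at (450,115). The capacitor is still standing in its place.

```bash
python3 -c "
from bench import robot
print(robot.hand_in())"
```

```text
the job is handed in; nothing more can be done
None
```

I pushed both discs into the recesses of their own size. The last camera views showed them flush with the jig's top and the capacitor on the jig still standing, and I handed the job in about 30 s into the run; no verdict came back.

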